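Hold the espresso lever in the green band

TASK

The water bottle stands in the way of the espresso maker's lever: lift it away and set it down upright on the worktop, a good hand's breadth or more from where it stood, without knocking it over and leaving everything else where it is. Then pull the lever's wooden grip down towards the front into the green band of the scale, never past the band into the red, and keep it there against its spring for at least three seconds. Finish while your fingers are still holding the lever in the green band; do not let it go.

Things in the scene. Friction and masses are not known exactly. Their poses are not given: they have to be found in the camera images.
- espresso_maker: white and steel lever espresso maker, fixed; base 210 x 140 mm (120 mm to the front, 90 mm to the back of the origin), 140 mm high. Origin on the worktop right under the lever pivot; its own -x is its front (to the robot), y along the pivot, z up. Left of it a scale arc (85 mm radius about the pivot): white, then green, then red; a black pointer on the lever's left arm runs along it.
- lever_pivot (a point): middle of the lever's pivot axis, level along the maker's y, 120 mm above the worktop over the maker's origin; axes as the maker's. The grip's middle circles it at 200 mm; at lever value q the arms stand 1.134 - q rad above level, so the grip is 0.200*cos(1.134-q) m in front of the pivot and 0.200*sin(1.134-q) m above it.
- lever_grip (a point): wooden round grip bar at the end of the fork-shaped lever: 20 mm diameter, 100 mm long between two steel arms (open space between them), this point at its middle, y along the bar and the maker's y. At rest the arms point forward and up, 65 degrees above level, the grip 85 mm in front of the pivot and 301 mm above the worktop; it swings forward and down.
- brew_lever (a joint): lever angle, rad: 0 at rest (up, held by its spring), growing as the grip is pulled forward and down; stop at 1.35. Green band 0.82 to 1.03 (middle 0.925: grip 196 mm in front of the pivot, 162 mm above the worktop; 41 mm of grip travel), red beyond. The spring always pulls back up: about 1.5 N at the grip at rest, about 8 N in the green band.
- water_bottle: clear plastic water bottle, full, 65 mm across, 215 mm tall, about 0.46 kg, standing upright in front of the maker under the path of the lever, which it blocks. Origin at the centre of its underside, z up along the bottle. The neck is 31 mm across from 186 to 199 mm above the underside, the cap above it 20 mm across up to 212 mm; the shoulder below widens to the body.
- salt_shaker: bystander: glass shaker with grey cap, 44 mm across, 90 mm tall, origin under its centre
- pepper_shaker: bystander: glass shaker with grey cap, 44 mm across, 90 mm tall, origin under its centre
- timer: bystander: white wind-up kitchen timer, 68 mm across, 58 mm tall, origin under its centre
- spice_jar: bystander: spice jar with yellow cap, 42 mm across, 96 mm tall, origin under its centre
Not all that is in view belongs to the job. What is meant by the water_bottle is not black or pink, and is the larger of those in its own colour.

How it is judged:
By the outcome, as a careful person would: the job done as asked, in the order asked, and still so for the second after the job is handed in, while the arm keeps its last pose, push and grip.
It also fails if it takes over 58 s, if anything falls off the work surface, if the arm or the gripper's body presses on something with over 40 N, if the wrist force passes 120 N, or if a joint passes its speed limit or range.

ROBOT

A 6-joint arm with a two-finger parallel gripper is mounted at the origin on the work surface; the furniture and walls round the work are solid. World frame = base frame: x ahead of the robot, y to its left, z up, the work surface at z = 0. Lengths are in m, angles in rad, forces in N, time in s.
With the tool pointing down it reaches from about 0.3 to 0.775 m from the base axis. Payload 14.6 kg.
Tool frame: the origin (TCP) lies on the centre line of the jaws, within the pads' length; the fingertips stand 25 mm ahead of it and the grasp point (between the pads) lies 6 mm ahead of it (ctrl.nose_length is the distance from the TCP to the fingertips, in m); z points along the fingers, y is the line along which they close (so a half turn about z gives the same grasp; the last joint's range is limited). The gripper opens to 85 mm and grips with 20 to 120 N. Pads are 22 mm wide; open, the fingers measure 114 mm over their backs; the gripper's body (76 mm by 85 mm) begins 54 mm behind the grasp point. The pads swing forward as they close: fully open they stand 13 mm farther back than shut.
Start: joints at [1.128, 0.3, 1.521, -0, 1.321, -0.067], TCP at [0.202, 0.512, 0.256] pointing down, gripper open.
Joint ranges: [-3.03, 3.03], [-0.79, 2.21], [0.23, 2.52], [-1.04, 4.18], [0, 3.07], [-2.55, 2.55]. Speed limits (rad/s): [2.22, 2.22, 2.57, 3.14, 3.14, 3.14].

INTERFACE

Orientations are given as a unit quaternion [x, y, z, w].
In Python, from bench import sensors, optics, ctrl gives the robot as it stands.
- The arm moves only by the tool play_rows, never from a script. Its argument "increments" is a list of rows, each a list of 5 numbers: the opening, from 0 (shut) to 1 (fully open), then the shift along the tool's x, y, z in mm, then the turn about the tool's z in degrees. In form: [[jaw, x, y, z, turn], ...]. A call has 1 to 10 rows; each row is the pose to reach, as a shift and turn from the pose commanded when the call began, along the tool's axes at that moment; what a row does not reach only later rows make up. A row lasts 1/8 s, in which the tool goes at most 62.5 mm and 10.7 degrees, less where a joint would pass 70% of its speed; a pose out of reach is approached as far as the arm can. A call with a gripper value outside its range is refused whole. The fingers move at their own pace and stop on an object; the grip force is fixed at half the most. Time passes only in rows, so rows that repeat a pose let the fingers close. It gives the time, the measured TCP pose, the force, the opening and the grip force at its end, in the units of the state.
- sensors.get_state(): the state, without advancing time (a new reading comes with each control period).
- optics.capture(name): name is "scene" or "side" or "wrist"; returns a dict with "frame" (400x640x3 uint8, blue, green, red), "intrinsics" (3x3 intrinsics, pixels), "cam_to_world" (4x4, takes a point from camera to world coordinates); the wrist camera has in their place "mount" (4x4, takes a point from camera to tool coordinates, whose origin is the TCP and whose axes are the flange's). Camera axes: x right, y down, z forward; pixel columns grow to the right and rows downward; lengths in m; the calibration is good to about 2 mm. The wrist camera is an equidistant fisheye: a pixel r from the principal point sees the ray r / f radians off the axis. A picture is of the moment at which its call begins: read the wrist's pose just before it. There is no depth.
- ctrl.finish_job(): hands the job in; it is judged then, once.
The state is a dict: "time": time; "joints": joint angles; "qvel": joint speeds; "joint_efforts": joint torques, N m; "tcp_pos": TCP position; "tcp_rot": TCP orientation; "contact_force": force on the tool from outside, world axes, zero at the start; "wrist_torque": the same for the moment, N m; "width": opening from 0.0 (shut) to 1.0 (fully open); "grip_force": force on a finger pad.
Only numpy, scipy, OpenCV 4.12 (cv2) and the standard library are available. Lean on these libraries where they do the work, as an engineer would, in place of code of your own. Each camera call takes 0.05 s, during which the arm holds its last target. There are 200 camera calls.

## Working session

There is one attempt and no reset: what is moved stays moved. The work goes in short steps, Python scripts to look and compute and a tool call to move; the robot and the scene stay as the last step left them, time stands still between calls to the robot, and variables do not carry over. Pictures are saved under pics/ and viewed, at most 10 in all, crops included, and the job is handed in when it is done.

Besides the shell and the picture viewer there is one more tool, called after "Call:" by a JSON object that holds its "api" and its "payload", one argument or row to a line. play_rows: Moves the arm, as the interface text tells. Its arguments: {"type":"object","properties":{"increments":{"type":"array","items":{"type":"array","items":{"type":"number"}}}},"required":["increments"]}

```bash
mkdir -p pics
cat > h.py <<'E'
import numpy as np, cv2
from bench import sensors, optics, ctrl
from scipy.spatial.transform import Rotation as R
def ray(c,u,v):
    d=np.linalg.inv(c["intrinsics"])@[u,v,1.]; T=np.array(c["cam_to_world"])
    return T[:3,3],T[:3,:3]@d
def onz(c,u,v,z):
    o,d=ray(c,u,v); return o+d*(z-o[2])/d[2]
def proj(c,p):
    T=np.linalg.inv(np.array(c["cam_to_world"])); q=T[:3,:3]@np.array(p)+T[:3,3]; q=np.array(c["intrinsics"])@q; return q[:2]/q[2]
def tri(c1,p1,c2,p2):
    o1,d1=ray(c1,*p1);o2,d2=ray(c2,*p2);d1/=np.linalg.norm(d1);d2/=np.linalg.norm(d2)
    s=np.linalg.lstsq(np.c_[d1,-d2],o2-o1,rcond=None)[0]; a=o1+s[0]*d1;b=o2+s[1]*d2
    return (a+b)/2,np.linalg.norm(a-b)
E
python3 - <<'E'
from h import *
for n in("scene","side"):
    c=optics.capture(n); cv2.imwrite(f"pics/{n}0.png",c["frame"]); print(n,np.round(c["cam_to_world"],3).tolist(),np.round(c["intrinsics"],1).tolist())
s=sensors.get_state(); print(s)
print(R.from_quat(s["tcp_rot"]).as_matrix().round(3))
E
```

```text
scene [[0.675, -0.463, 0.574, -0.025], [-0.737, -0.445, 0.508, -0.525], [0.02, -0.767, -0.642, 0.865], [0.0, 0.0, 0.0, 1.0]] [[389.8, 0.0, 313.7], [0.0, 389.8, 200.8], [0.0, 0.0, 1.0]]
side [[0.997, -0.048, 0.059, 0.451], [-0.074, -0.416, 0.906, -1.388], [-0.019, -0.908, -0.418, 0.83], [0.0, 0.0, 0.0, 1.0]] [[455.8, 0.0, 319.4], [0.0, 455.8, 197.9], [0.0, 0.0, 1.0]]
{'time': 0.1, 'joints': array([ 1.12836852e+00,  3.00394783e-01,  1.52156092e+00, -6.81579911e-06,
        1.32069684e+00, -6.66001019e-02]), 'qvel': array([-0.00048024, -0.0007345 , -0.00281483, -0.00087573, -0.00141079,
        0.00192528]), 'joint_efforts': array([ 1.80038478e-03, -5.44380963e+01, -3.62367010e+01, -5.75021545e-05,
        3.05503498e-03, -1.67557539e-05]), 'tcp_pos': array([0.20179219, 0.51143046, 0.25577169]), 'tcp_rot': array([ 1.86809021e-01,  9.82396106e-01, -5.13704282e-04, -1.30231811e-04]), 'contact_force': array([-0.29289176, -0.42703414, -0.37976657]), 'wrist_torque': array([-0.01945037, -0.04778038,  0.02587856]), 'grip_force': 0.0, 'width': 0.9999666115279687}
[[-0.93   0.367 -0.   ]
 [ 0.367  0.93  -0.001]
 [ 0.    -0.001 -1.   ]]
```

View pics/scene0.png

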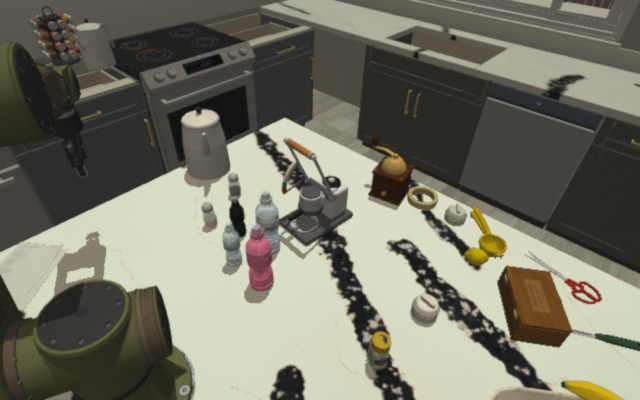

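View pics/side0.png

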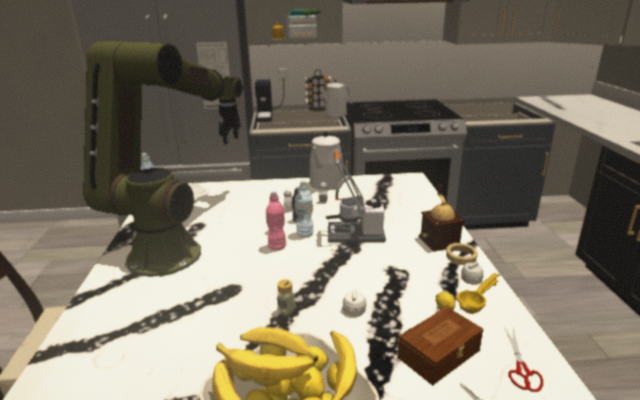

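Scene view: pale-blue bottle (267,222), a smaller pale-blue one (232,245), pink (260,258), black (237,217). The water bottle is the larger pale-blue one at (267,222), which is not black or pink, is the larger of its colour, and stands in front of the maker. I'll confirm that in one enlarged crop.

Run:
```python
from h import *
a=cv2.imread("pics/scene0.png")[125:305,180:370]; b=cv2.imread("pics/side0.png")[140:265,255:400]
a=cv2.resize(a,None,fx=3.2,fy=3.2,interpolation=2); b=cv2.resize(b,None,fx=1.3,fy=3.2,interpolation=2)
cv2.imwrite("pics/crop1.png",a[:600,:800])
b=cv2.imread("pics/side0.png")[140:260,255:400]; cv2.imwrite("pics/crop2.png",cv2.resize(b,None,fx=5,fy=5,interpolation=2))
```

```text
(no output)
```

View pics/crop1.png

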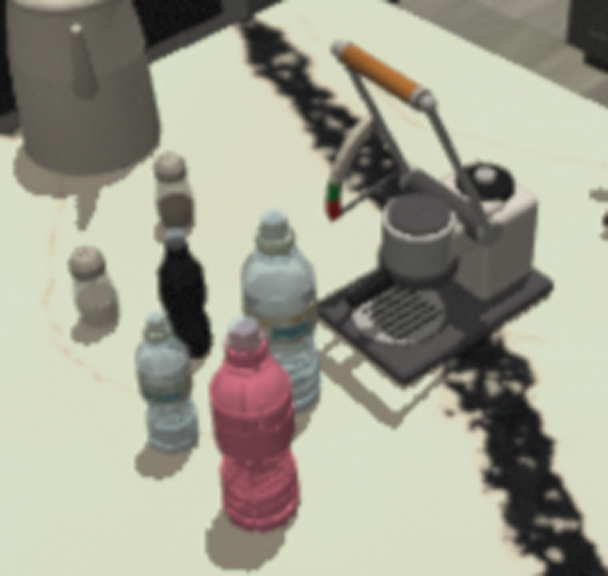

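View pics/crop2.png

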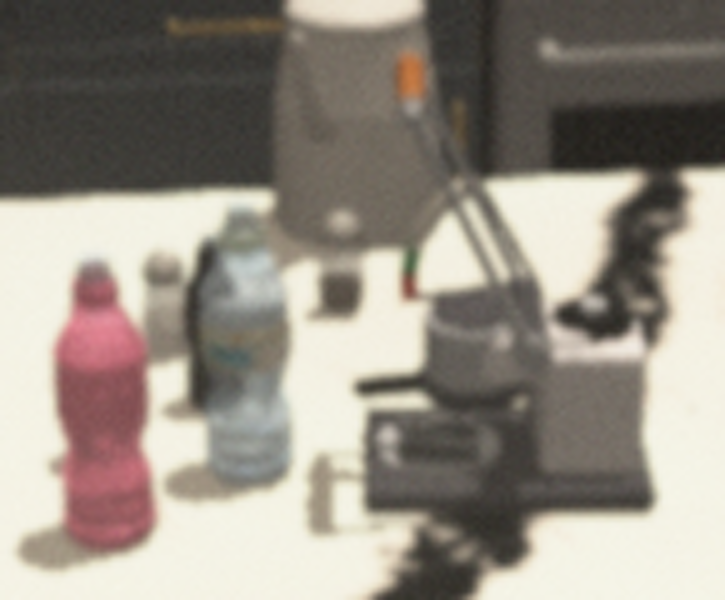

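The crops confirm it: the larger pale-blue bottle has its cap at scene (266,192) and side (303,182). The grip bar runs from (286,140) to (313,155) in the scene view.

Run:
```python
from h import *
c=optics.capture("scene");s=optics.capture("side")
A=lambda u,v:(u/3.2+180,v/3.2+125)
B=lambda u,v:(u/5+255,v/5+140)
P=lambda n,x:print(n,np.round(x,4))
P("cap tri",tri(c,A(275,218),s,B(240,215))[0]);P("cap z.21",onz(c,*A(275,215),.210));P("cap side",onz(s,*B(240,212),.21))
P("bottle base side",onz(s,*B(250,475),0.0)) # near edge
P("gripL",onz(c,*A(346,50),.301));P("gripR",onz(c,*A(420,95),.301));P("mid",onz(c,*A(383,72),.301));P("grip side",onz(s,*B(411,78),.301))
P("pinkcap",tri(c,A(243,328),s,B(93,268))[0])
P("smallblue .15",onz(c,*A(155,322),.15));P("black .2",onz(c,*A(176,237),.18));
P("salt",onz(c,*A(86,256),.085));P("pep",onz(c,*A(171,160),.085))
for p in((320,308),(405,382),(552,285)):P("base",onz(c,*A(*p),.015))
P("sb side",onz(c,*A(172,440),0)); P("bl base",onz(c,*A(198,350),0));P("pink base",onz(c,*A(258,515),0))
P("timer",onz(c,425,305,.05));P("jar",onz(c,381,340,.09)); P("kettle",onz(c,*A(85,160),0))
```

```text
cap tri [0.4948 0.1079 0.2054]
cap z.21 [0.4991 0.111  0.21  ]
cap side [0.4919 0.0931 0.21  ]
bottle base side [0.492  0.0899 0.    ]
gripL [0.6217 0.148  0.301 ]
gripR [0.6146 0.0545 0.301 ]
mid [0.6186 0.1006 0.301 ]
grip side [0.6141 0.1018 0.301 ]
pinkcap [0.3914 0.0297 0.2033]
smallblue .15 [0.3836 0.1353 0.15  ]
black .2 [0.4443 0.1785 0.18  ]
salt [0.4323 0.3152 0.085 ]
pep [0.5857 0.3795 0.085 ]
base [0.5864 0.1578 0.015 ]
base [0.571  0.0269 0.015 ]
base [0.7741 0.0116 0.015 ]
sb side [ 0.3838  0.1398 -0.    ]
bl base [0.4736 0.2122 0.    ]
pink base [0.3813 0.0205 0.    ]
timer [ 0.5988 -0.3511  0.05  ]
jar [ 0.4218 -0.3358  0.09  ]
kettle [0.5831 0.5494 0.    ]
```

Call:
{"api": "play_rows", "payload": {
  "increments": [
    [1,-15,-10,-10,3],
    [1,-55,-35,-20,11],
    [1,-105,-67,-30,21],
    [1,-160,-102,-40,31],
    [1,-215,-137,-45,41],
    [1,-270,-172,-45,51],
    [1,-325,-207,-45,60],
    [1,-375,-239,-45,68],
    [1,-410,-261,-45,73],
    [1,-421,-268,-45,73]
  ]
}}

```text
time: 1.45
tcp_pos: [0.4959, 0.1048, 0.3016]
tcp_rot: [0.737, 0.676, 0.0, 0.0]
contact_force: [0.3, 0.2, -0.2]
width: 0.999
grip_force: 0.0
```

Run:
```python
from h import *
s=sensors.get_state();print(s["time"],s["tcp_pos"],s["joints"].round(3),s["contact_force"]);M=R.from_quat(s["tcp_rot"]).as_matrix();print(M.round(3))
c=optics.capture("wrist");cv2.imwrite("pics/w1.png",c["frame"]);print(np.round(c["mount"],4).tolist(),np.round(c["intrinsics"],1).tolist())
K=np.array(c["intrinsics"]);T=np.linalg.inv(np.array(c["mount"]))
def pw(p):
    q=T[:3,:3]@(M.T@(np.array(p)-s["tcp_pos"]))+T[:3,3]; th=np.arctan2(np.hypot(*q[:2]),q[2]);ph=np.arctan2(q[1],q[0]);return K[:2,2]+K[0,0]*th*np.array([np.cos(ph),np.sin(ph)])
print("bottle cap top",pw([.495,.108,.212]),"grip",pw([.6165,.101,.301]),pw([.6217,.148,.301]),pw([.6146,.0545,.301]))
```

```text
1.45 [0.49593308 0.10482227 0.30161724] [ 0.136  0.17   1.575 -0.     1.396  0.221] [ 0.33069863  0.19132315 -0.17805909]
[[ 0.085  0.996  0.   ]
 [ 0.996 -0.085 -0.   ]
 [-0.     0.    -1.   ]]
[[-0.0001, -0.9626, -0.2709, 0.0685], [1.0, 0.0001, -0.0005, -0.0007], [0.0005, -0.2709, 0.9626, -0.1171], [0.0, 0.0, 0.0, 1.0]] [[309.7, 0.0, 324.5], [0.0, 309.7, 198.2], [0.0, 0.0, 1.0]]
bottle cap top [323.97320401 208.09102536] grip [554.85541997 251.06305763] [573.44330976 162.25739274] [534.51640897 321.80368045]
```

View pics/w1.png

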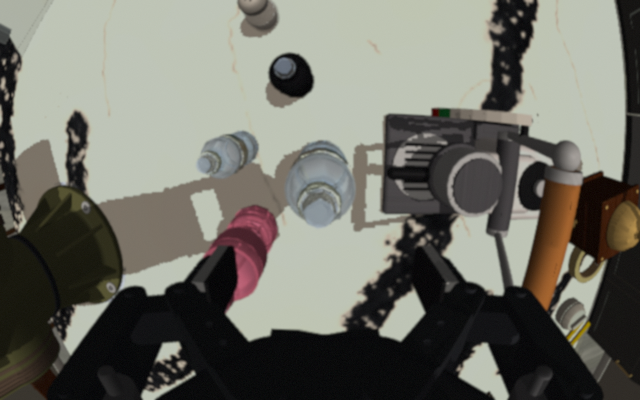

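The cap is at wrist (320,206), within about 4 px of the prediction. The path down is clear, so I'll lower onto the neck.

Call:
{"api": "play_rows", "payload": {
  "increments": [
    [1,1,-3,5,0],
    [1,1,-3,20,0],
    [1,1,-3,40,0],
    [1,1,-3,58,0],
    [1,1,-3,73,0],
    [1,1,-3,85,0],
    [1,1,-3,93,0],
    [1,1,-3,97,0],
    [1,1,-3,97,0],
    [0.7,1,-3,97,0]
  ]
}}

```text
time: 2.75
tcp_pos: [0.4924, 0.109, 0.2047]
tcp_rot: [0.735, 0.679, 0.0, 0.0]
contact_force: [0.0, -0.6, 0.2]
width: 0.817
grip_force: 0.0
```

Call:
{"api": "play_rows", "payload": {
  "increments": [
    [0.5,0,0,0,0],
    [0.3,0,0,0,0],
    [0,0,0,0,0],
    [0,0,0,0,0],
    [0,0,0,0,0],
    [0,0,0,0,0],
    [0,0,0,0,0],
    [0,0,0,0,0]
  ]
}}

```text
time: 3.75
tcp_pos: [0.4924, 0.1091, 0.2047]
tcp_rot: [0.735, 0.679, 0.0, 0.0]
contact_force: [-0.7, -0.5, 5.6]
width: 0.335
grip_force: 59.1
```

Call:
{"api": "play_rows", "payload": {
  "increments": [
    [0,0,0,-2,0],
    [0,0,0,-6,0],
    [0,0,0,-13,0],
    [0,0,0,-22,0],
    [0,0,0,-32,0],
    [0,0,0,-41,0],
    [0,0,0,-47,0],
    [0,0,0,-50,0],
    [0,0,0,-50,0],
    [0,0,0,-50,0]
  ]
}}

```text
time: 5.0
tcp_pos: [0.4921, 0.109, 0.254]
tcp_rot: [0.735, 0.679, -0.0, -0.0]
contact_force: [-0.2, 0.4, -3.7]
width: 0.336
grip_force: 59.4
```

Run:
```python
from h import *
c=optics.capture("scene");f=c["frame"][130:310,180:380]
cv2.imwrite("pics/s2.png",cv2.resize(f,None,fx=3,fy=3,interpolation=2))
s=sensors.get_state();print(s["tcp_pos"],s["width"],s["contact_force"])
```

```text
[0.4921226  0.10902155 0.25399362] 0.3343259171417855 [ 0.59075289 -0.19296414 -4.1650289 ]
```

View pics/s2.png

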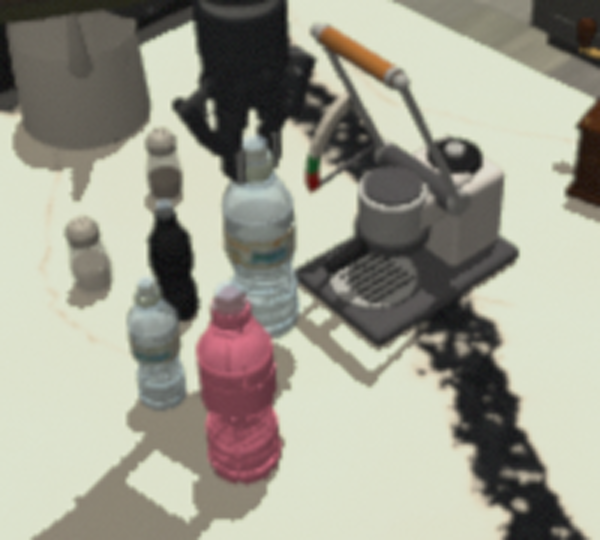

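Bottle hangs upright and free. I'll carry it to the clear area on the right.

Call:
{"api": "play_rows", "payload": {
  "increments": [
    [0,-4,0,0,0],
    [0,-15,1,0,0],
    [0,-35,2,0,0],
    [0,-62,3,0,0],
    [0,-92,4,0,0],
    [0,-124,6,0,0],
    [0,-156,7,0,0],
    [0,-186,9,0,0],
    [0,-212,10,0,0],
    [0,-232,11,0,0]
  ]
}}

```text
time: 6.3
tcp_pos: [0.4844, -0.1248, 0.2543]
tcp_rot: [0.735, 0.678, -0.0, 0.0]
contact_force: [-0.1, 0.8, -3.8]
width: 0.333
grip_force: 59.4
```

Call:
{"api": "play_rows", "payload": {
  "increments": [
    [0,-11,1,0,0],
    [0,-16,1,0,0],
    [0,-17,1,3,0],
    [0,-17,1,10,0],
    [0,-17,1,20,0],
    [0,-17,1,30,0],
    [0,-17,1,38,0],
    [0,-17,1,43,0],
    [0,-17,1,46,0],
    [0,-17,1,47,0]
  ]
}}

```text
time: 7.55
tcp_pos: [0.4845, -0.1402, 0.2073]
tcp_rot: [0.735, 0.679, 0.0, 0.0]
contact_force: [0.5, 0.9, -2.6]
width: 0.335
grip_force: 59.4
```

Call:
{"api": "play_rows", "payload": {
  "increments": [
    [0,0,0,1,0],
    [0,0,0,2,0],
    [0,0,0,3,0],
    [0,0,0,3,0]
  ]
}}

```text
time: 8.05
tcp_pos: [0.4847, -0.1402, 0.2048]
tcp_rot: [0.735, 0.679, 0.0, 0.0]
contact_force: [-1.7, -0.4, 3.3]
width: 0.337
grip_force: 59.9
```

Contact at the original height, with the load off the tool. Now open and rise.

Call:
{"api": "play_rows", "payload": {
  "increments": [
    [0.4,0,0,0,0],
    [0.5,0,0,0,0],
    [0.7,0,0,0,0],
    [0.9,0,0,0,0],
    [1,0,0,0,0],
    [1,0,0,0,0],
    [1,0,0,-10,0],
    [1,0,0,-30,0],
    [1,0,0,-60,0],
    [1,0,0,-90,0]
  ]
}}

```text
time: 9.3
tcp_pos: [0.4844, -0.1401, 0.296]
tcp_rot: [0.735, 0.679, 0.0, 0.0]
contact_force: [0.0, -0.0, -0.3]
width: 1.002
grip_force: 0.0
```

Call:
{"api": "play_rows", "payload": {
  "increments": [
    [1,0,0,-30,0],
    [1,0,0,-60,0],
    [1,0,0,-75,0],
    [1,0,0,-80,0],
    [1,0,0,-80,0]
  ]
}}

```text
time: 9.93
tcp_pos: [0.4844, -0.1401, 0.3737]
tcp_rot: [0.735, 0.679, -0.0, -0.0]
contact_force: [0.1, -0.2, -0.5]
width: 1.002
grip_force: 0.0
```

Run:
```python
from h import *
c=optics.capture("scene");d=optics.capture("side");f=c["frame"][110:310,200:400];g=d["frame"][130:255,250:400]
np.save("pics/x.npy",0)
f=cv2.resize(f,(400,400),interpolation=2);g=cv2.resize(g,(400,333),interpolation=2);g=np.vstack([g,np.zeros((67,400,3),np.uint8)])
cv2.imwrite("pics/s3.png",np.hstack([f,g]))
s=sensors.get_state();print(s["time"],s["tcp_pos"],s["width"],s["contact_force"])
```

```text
10.025 [ 0.48437304 -0.14009958  0.37328945] 1.0014018694297326 [ 0.29882755  0.21911203 -0.05803744]
```

View pics/s3.png

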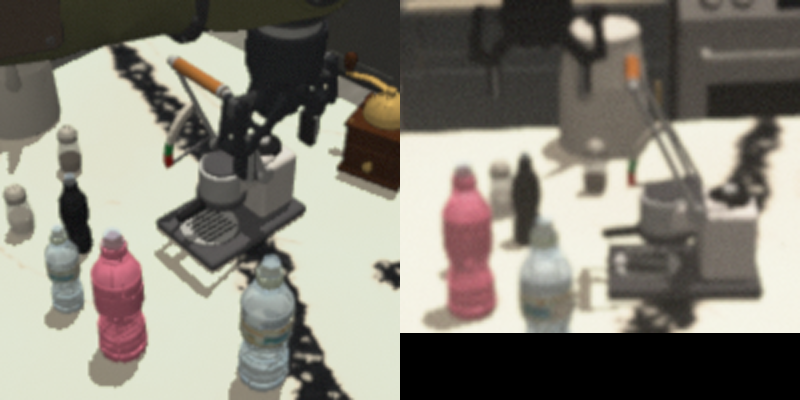

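Bottle stands upright at its new place, and everything else is unmoved. I'll go over the grip next.

Call:
{"api": "play_rows", "payload": {
  "increments": [
    [1,8,4,0,0],
    [1,30,13,0,0],
    [1,60,27,0,0],
    [1,95,42,0,0],
    [1,130,58,0,0],
    [1,165,74,0,0],
    [1,200,89,0,0],
    [1,230,103,0,0],
    [1,247,110,0,0],
    [1,251,112,0,0]
  ]
}}

```text
time: 11.28
tcp_pos: [0.6161, 0.102, 0.3737]
tcp_rot: [0.734, 0.679, -0.0, -0.0]
contact_force: [-0.1, 0.2, 0.4]
width: 1.0
grip_force: 0.0
```

Run:
```python
from h import *
s=sensors.get_state();M=R.from_quat(s["tcp_rot"]).as_matrix()
c=optics.capture("wrist");K=np.array(c["intrinsics"]);T=np.array(c["mount"]);f=c["frame"]
h=cv2.cvtColor(f,cv2.COLOR_BGR2HSV);m=cv2.inRange(h,(5,140,70),(18,255,255))
n,l,st,ce=cv2.connectedComponentsWithStats(m)
print(s["tcp_pos"],M[:,1].round(3))
for i in range(1,n):
    if st[i,4]<150: continue
    ys,xs=np.where(l==i); vx,vy,x0,y0=cv2.fitLine(np.c_[xs,ys].astype(np.float32),2,0,.01,.01).ravel()
    t=(xs-x0)*vx+(ys-y0)*vy
    def bp(u,v,z):
        d=np.array([u,v])-K[:2,2];r=np.hypot(*d);th=r/K[0,0];q=np.r_[d/r*np.sin(th),np.cos(th)]
        q=M@T[:3,:3]@q;o=s["tcp_pos"]+M@T[:3,3];return (o+q*(z-o[2])/q[2])
    e=[bp(x0+vx*k,y0+vy*k,.306) for k in(t.min(),0,t.max())]
    print(st[i],ce[i].round(1),np.round(e,4).tolist())
cv2.imwrite("pics/w2.png",f)
```

```text
[0.61611792 0.10196352 0.3737438 ] [ 0.997 -0.078 -0.001]
[ 304  167   31  127 3306] [318.1 226.9] [[0.6062, 0.0498, 0.306], [0.611, 0.0998, 0.306], [0.6145, 0.1383, 0.306]]
```

View pics/w2.png

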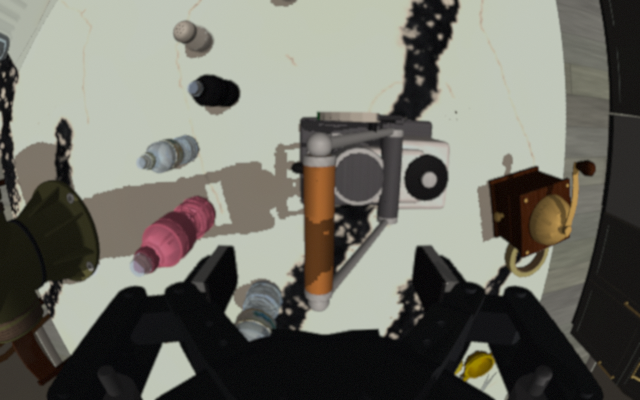

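The bar's middle is at about (318,227), world (0.611, 0.096), and parallel to the jaws' pads. I'll descend and grip.

Call:
{"api": "play_rows", "payload": {
  "increments": [
    [1,-5,-5,4,0],
    [1,-5,-5,14,0],
    [1,-5,-5,27,0],
    [1,-5,-5,40,0],
    [1,-5,-5,52,0],
    [1,-5,-5,61,0],
    [1,-5,-5,67,0],
    [1,-5,-5,69,0],
    [0.8,-5,-5,69,0],
    [0.6,-5,-5,69,0]
  ]
}}

```text
time: 12.58
tcp_pos: [0.6107, 0.0967, 0.3056]
tcp_rot: [0.734, 0.679, 0.0, 0.0]
contact_force: [-0.9, -0.3, -0.1]
width: 0.614
grip_force: 0.0
```

Call:
{"api": "play_rows", "payload": {
  "increments": [
    [0.4,0,0,0,0],
    [0.3,0,0,0,0],
    [0,0,0,0,0],
    [0,0,0,0,0],
    [0,0,0,0,0],
    [0,0,0,0,0],
    [0,0,0,0,0]
  ]
}}

```text
time: 13.45
tcp_pos: [0.6106, 0.0966, 0.3055]
tcp_rot: [0.735, 0.679, 0.0, 0.0]
contact_force: [0.3, 0.3, 4.1]
width: 0.219
grip_force: 58.8
```

Bar gripped. I'll pull along the arc, first part to q≈0.4.

Call:
{"api": "play_rows", "payload": {
  "increments": [
    [0,0,-4,2,0],
    [0,0,-9,4.5,0],
    [0,0,-18,9.5,0],
    [0,0,-26,15,0],
    [0,0,-34.5,20.5,0],
    [0,0,-42,27,0],
    [0,0,-50,33,0],
    [0,0,-57,40,0],
    [0,0,-64,47.5,0],
    [0,0,-64,47.5,0]
  ]
}}

```text
time: 14.7
tcp_pos: [0.5464, 0.102, 0.2574]
tcp_rot: [0.734, 0.679, 0.0, -0.0]
contact_force: [5.6, 3.4, 1.5]
width: 0.216
grip_force: 59.5
```

Call:
{"api": "play_rows", "payload": {
  "increments": [
    [0,0,-3,4,0],
    [0,0,-8,10,0],
    [0,0,-12.5,15.5,0],
    [0,0,-18.5,23.5,0],
    [0,0,-23.5,32,0],
    [0,0,-28.5,41,0],
    [0,0,-33,50,0],
    [0,0,-37,59,0],
    [0,0,-40.5,68.5,0],
    [0,0,-40.5,68.5,0]
  ]
}}

```text
time: 15.95
tcp_pos: [0.5074, 0.1052, 0.1897]
tcp_rot: [0.735, 0.679, 0.002, 0.001]
contact_force: [12.0, 3.7, 4.8]
width: 0.215
grip_force: 61.1
```

Run:
```python
from h import *
s=sensors.get_state();M=R.from_quat(s["tcp_rot"]).as_matrix();print(s["tcp_pos"],s["contact_force"])
c=optics.capture("scene");d=optics.capture("side");w=optics.capture("wrist")
f=c["frame"][130:250,230:370];f=cv2.resize(f,(400,343),interpolation=2)
g=w["frame"][60:260,270:470];g=cv2.resize(g,(400,400),interpolation=2)
f=np.vstack([f,np.zeros((57,400,3),np.uint8)]);cv2.imwrite("pics/s4.png",np.hstack([f,g]))
```

```text
[0.50741551 0.10517849 0.18971813] [12.01361877  3.72769714  4.79058375]
```

View pics/s4.png

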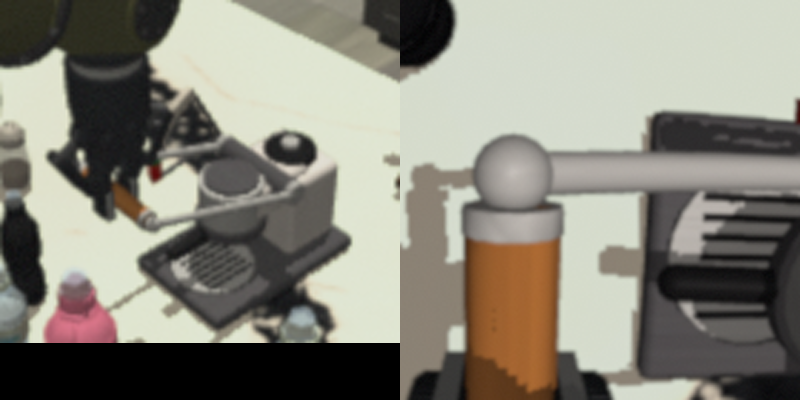

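Call:
{"api": "play_rows", "payload": {
  "increments": [
    [0,0,-1,4,0],
    [0,0,-2,9,0],
    [0,0,-3.5,14,0],
    [0,0,-4.5,19,0],
    [0,0,-5.5,22,0],
    [0,0,-6,24,0],
    [0,0,-6,24,0],
    [0,0,-6,24,0]
  ]
}}

```text
time: 17.1
tcp_pos: [0.5013, 0.1057, 0.1665]
tcp_rot: [0.735, 0.679, 0.002, 0.001]
contact_force: [4.6, 2.6, 10.5]
width: 0.214
grip_force: 63.0
```

Run:
```python
from h import *
s=sensors.get_state();M=R.from_quat(s["tcp_rot"]).as_matrix();p=s["tcp_pos"];print(s["time"],p,s["contact_force"],s["width"])
print("q from drop", 1.134-np.arcsin((.1813-(.3055-p[2]))/.2))
# wrist camera: bar's end radius in the tool frame vs before
c=optics.capture("scene");w=optics.capture("wrist")
print("pred grip ends green-mid (px scene):",[proj(c,np.array([.506,.110,.162])+k*np.array([.078,.997,0])).round(1) for k in(-.05,.05)])
f=c["frame"][150:230,260:360];f=cv2.resize(f,(400,320),interpolation=2)
g=w["frame"][20:180,290:450];g=cv2.resize(g,(400,400),interpolation=2)
f=np.vstack([f,np.zeros((80,400,3),np.uint8)]);cv2.imwrite("pics/s5.png",np.hstack([f,g]))
```

```text
17.1 [0.50128711 0.10573224 0.16651869] [ 4.6281299   2.57560276 10.50540504] 0.21353531205053192
q from drop 0.9207949564047933
pred grip ends green-mid (px scene): [array([280.5, 213.8]), array([258.2, 196.2])]
```

View pics/s5.png

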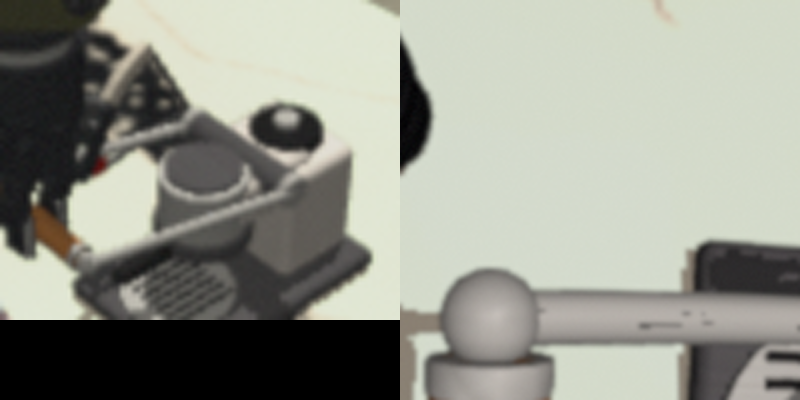

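The near bar end is at scene pixel (281,214), as predicted for mid-green. The pointer is hidden by the gripper, so I'll check the number's sensitivity once.

Run:
```python
from h import *
c=optics.capture("scene");d=optics.capture("side")
X=np.array([.997,-.078,0]);Y=np.array([.078,.997,0])
for off in(-.054,):
  for q in(0,.82,.88,.925,.97,1.03):
    a=1.134-q
    P=np.array([.6965,.091,.12])-.2*np.cos(a)*X+off*Y+[0,0,.2*np.sin(a)]
    print(q,proj(c,P).round(1),proj(d,P).round(1))
for n,k in(("scene",c),("side",d)):
    h=cv2.cvtColor(k["frame"],cv2.COLOR_BGR2HSV);m=cv2.inRange(h,(4,130,60),(18,255,255));m[:130]=0;m[260:]=0;m[:,:240]=0;m[:,380:]=0
    N,l,st,ce=cv2.connectedComponentsWithStats(m);print(n,[(st[i].tolist(),ce[i].round(1).tolist()) for i in range(1,N) if st[i,4]>8])
```

```text
0 [312.5 157.2] [337.3 161.4]
0.82 [282.6 209.5] [306.9 194.3]
0.88 [281.7 213.3] [306.  197.4]
0.925 [281.2 216.1] [305.5 199.7]
0.97 [280.9 218.8] [305.1 202. ]
1.03 [280.5 222.3] [304.8 205. ]
scene [([374, 165, 6, 9, 36], [377.1, 169.8]), ([268, 202, 10, 12, 64], [272.3, 207.2])]
side [([305, 188, 4, 7, 22], [306.2, 190.5])]
```

Fit with the rest-position offset gives q≈0.92, which is mid-green. Now hold.

Call:
{"api": "play_rows", "payload": {
  "increments": [
    [0,0,0,0,0],
    [0,0,0,0,0],
    [0,0,0,0,0],
    [0,0,0,0,0],
    [0,0,0,0,0],
    [0,0,0,0,0],
    [0,0,0,0,0],
    [0,0,0,0,0],
    [0,0,0,0,0],
    [0,0,0,0,0]
  ]
}}

```text
time: 18.55
tcp_pos: [0.5013, 0.1057, 0.1665]
tcp_rot: [0.734, 0.679, 0.002, 0.001]
contact_force: [5.1, 4.2, 11.5]
width: 0.212
grip_force: 63.0
```

Call:
{"api": "play_rows", "payload": {
  "increments": [
    [0,0,0,0,0],
    [0,0,0,0,0],
    [0,0,0,0,0],
    [0,0,0,0,0],
    [0,0,0,0,0],
    [0,0,0,0,0],
    [0,0,0,0,0],
    [0,0,0,0,0],
    [0,0,0,0,0],
    [0,0,0,0,0]
  ]
}}

```text
time: 19.8
tcp_pos: [0.5013, 0.1057, 0.1666]
tcp_rot: [0.734, 0.679, 0.002, 0.001]
contact_force: [4.7, 3.7, 10.1]
width: 0.214
grip_force: 63.0
```

Call:
{"api": "play_rows", "payload": {
  "increments": [
    [0,0,0,0,0],
    [0,0,0,0,0],
    [0,0,0,0,0],
    [0,0,0,0,0],
    [0,0,0,0,0],
    [0,0,0,0,0],
    [0,0,0,0,0],
    [0,0,0,0,0],
    [0,0,0,0,0],
    [0,0,0,0,0]
  ]
}}

```text
time: 21.05
tcp_pos: [0.5013, 0.1057, 0.1665]
tcp_rot: [0.734, 0.679, 0.002, 0.001]
contact_force: [4.5, 3.9, 10.8]
width: 0.213
grip_force: 63.0
```

Call:
{"api": "play_rows", "payload": {
  "increments": [
    [0,0,0,0,0],
    [0,0,0,0,0],
    [0,0,0,0,0],
    [0,0,0,0,0],
    [0,0,0,0,0],
    [0,0,0,0,0],
    [0,0,0,0,0],
    [0,0,0,0,0],
    [0,0,0,0,0],
    [0,0,0,0,0]
  ]
}}

```text
time: 22.3
tcp_pos: [0.5013, 0.1057, 0.1665]
tcp_rot: [0.734, 0.679, 0.002, 0.001]
contact_force: [4.4, 3.8, 10.6]
width: 0.216
grip_force: 63.0
```

```bash
python3 -c "
from bench import ctrl,sensors
s=sensors.get_state();print(s['time'],s['tcp_pos'],s['contact_force']);print(ctrl.finish_job())"
```

```text
22.3 [0.50129132 0.1057386  0.16654664] [ 4.37608861  3.77571888 10.64024628]
the job is handed in; nothing more can be done
None
```

The water bottle stands upright about 25 cm from where it was, and the lever was held about 5 s at q ≈ 0.92 (estimated from arm position and images; the gripper hid the pointer), still gripped when I handed in at 22.3 s.

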